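Set up a gauge glass in the strain viewer

TASK

Set up the strain viewer to check the end of the amber gauge glass: push the glass gently along its V-rail until its end rests against the end stop, and turn the analyser ring until its scale reads 60 degrees at the index line. Leave the glass lying in the groove and the ring standing at its setting, and do not disturb the wrench or the two pipe nipples.

Things in the scene. Friction and masses are not known exactly. Their poses are not given: they have to be found in the camera images.
- viewer: Strain viewer fixed to the bench: grey lamp house, V-rail on it, round column (radius 16, collar 26, top at 210 mm) at x = 108 mm, analyser head on an arm. Origin on the bench under the vertical viewing axis; x from the robot's side to the column, y along the V-rail towards the end stop, z up. Lamp house: x -90..130, y -170..90 mm, top at 60 mm. Head: fixed holder (radius 60) at 150 to 172 mm.
- analyser (a joint): Scale reading at the index in rad (60 degrees = 1.047). Aluminium ring, radius 85 mm, 172 to 184 mm above the bench, on the vertical viewing axis. It stays where left (some 2 N at the post); the value grows turning counter-clockwise seen from above, range -0.15 to 2.2; starts at 0 to 0.61.
- ring_centre (a point): Viewing axis at the ring's upper face, 184 mm up; frame turns with the ring. Black lines from 0 to 180 degrees along half of its edge: every 5 degrees, longer each 10, longest and thickest each 30. The end line with a black dot just inward of it is 0; readings grow from it clockwise round the ring, seen from above. 60 is the second longest-type line after the dotted one.
- post_mid (a point): On the axis of the finger post (the ring's handle), 28 mm above the ring's face (212 mm above the bench). An upright round steel pin on the ring, 14 mm in diameter, 42 mm high, with a 20 mm collar 4 mm high at its foot, 70 mm from the viewing axis. It turns with the ring: at reading 0 it stands 150 degrees counter-clockwise (from above) from the viewer's x axis, at 60 at 210 degrees.
- eyecup (a point): Centre of the top of the black rubber eyecup, 334 mm above the bench on the viewing axis. Fixed: eyecup radius 50, from 304 to 334 mm; below it the grey viewing tube, radius 32, stands up through the ring. There is no room for a gripper straight above the finger post beside the eyecup: the hand must lean outward, about 20 to 45 degrees from vertical. Axes as the viewer's.
- index (a point): The index line, at its end next to the ring: a black line on top of a fixed aluminium block (26 mm wide, 20 mm deep) that stands beside the ring on the viewer's +y side, 87 to 107 mm from the viewing axis, its top level with the ring's face. Axes as the viewer's.
- rail_mouth (a point): Open end of the aluminium V-rail, on the axis of a glass lying in it (96 mm above the bench). From here the 90 degree groove runs 165 mm along the viewer's y, towards the stop; past that the glass end overhangs freely. The upper edges of the groove's walls are 2 mm below this point and 24 mm apart; the rail is 36 mm wide. Axes as the viewer's.
- glass: The gauge glass: a straight amber glass tube, 200 mm long, 20 mm in diameter, about 75 g, lying loose in the V-rail and reaching under the head. Origin at its middle, on its axis; y along the tube towards the end stop. It may roll about its own axis.
- glass_tip (a point): Centre of the end of the glass that faces the end stop; at the start 20 to 55 mm short of it.
- glass_tail (a point): Centre of the other end of the glass, clear of the head, where it is pushed. The upper half of this end face stands above the walls of the rail.
- end_stop: The end stop: a dark steel angle on the lamp house, 26 mm wide, 8 mm thick, top 110 mm above the bench, across the line of the V-rail, its face 25 mm beyond the viewing axis. Origin at the foot of the face that looks to the glass; axes as the viewer's.
- stop_face (a point): Point on the face of the end stop where the centre of the glass's end comes to rest; axes as the viewer's, y pointing away from the glass.
- nipple_short: Short galvanized pipe nipple, standing on end: 27 mm in diameter, 70 mm high. Origin at the centre of its underside.
- nipple_long: Long galvanized pipe nipple, standing on end: 34 mm in diameter, 110 mm high. Origin at the centre of its underside.
- wrench: Steel socket wrench lying on the bench, 260 mm long, up to 32 mm high. Origin on the bench under its middle; x along the handle to the socket head.
- meter: Heavy bronze compound meter (19 kg, does not move) on the index side of the viewer: 300 mm long, about 250 mm wide, 280 mm high with its register lid up. Origin on the bench under its main chamber, x along the pipe axis.
Mind the look-alikes: they are no part of the job. Of the things shaped like the glass, the glass one is meant.

How it is judged:
By the outcome, as a careful person would: the job done as asked, in the order asked, and still so for the second after the job is handed in, with the robot touching nothing.
It also fails if it takes over 51 s, if anything falls off the work surface, if the arm or the gripper's body presses on something with over 40 N, if the wrist force passes 120 N, or if a joint passes its speed limit or range.

ROBOT

A 6-joint arm with a two-finger parallel gripper is mounted at the origin on the work surface. World frame = base frame: x ahead of the robot, y to its left, z up, the work surface at z = 0. Lengths are in m, angles in rad, forces in N, time in s.
With the tool pointing down it reaches from about 0.35 to 0.775 m from the base axis. Payload 5.5 kg.
Tool frame: the origin (TCP) lies at the very end of the fingers, on their centre line; the grasp point (between the pads) lies 19 mm behind it; z points along the fingers, y is the line along which they close (so a half turn about z gives the same grasp; the last joint's range is limited). The gripper opens to 85 mm and grips with 20 to 120 N. Pads are 22 mm wide; open, the fingers measure 114 mm over their backs; the gripper's body (76 mm by 85 mm) begins 54 mm behind the grasp point. The pads swing forward as they close: fully open they stand 13 mm farther back than shut.
Start: joints at [-1.273, 0.313, 0.046, 1.304, 0, 1.431], TCP at [0.244, -0.521, 0.207] pointing down, gripper open.
Joint ranges: [-2.76, 2.76], [-0.86, 1.69], [-1.03, 1.26], [-2.2, 2.34], [-1.47, 1.5], [-3.14, 3.14]. Speed limits (rad/s): [2.57, 2.57, 3.14, 3.14, 3.14, 3.14].

INTERFACE

Orientations are given as a unit quaternion [w, x, y, z].
In Python, from workcell import env, read_camera, get_calibration gives the robot as it stands.
- The arm moves only by the tool jog_arm, never from a script. Its argument "motion" is one flat list of numbers, 7 for each row, row after row: the shift along the tool's x, y, z as a fraction of full scale, then the turn, a rotation vector about the tool's x, y, z as a fraction of full scale, then the opening, from 0 (shut) to 1 (fully open). In form: [x, y, z, wx, wy, wz, grip, x, y, z, wx, wy, wz, grip, ...]. A call has 1 to 12 rows; each row is the pose to reach, as a shift and turn from the pose commanded when the call began, along the tool's axes at that moment; what a row does not reach only later rows make up. Full scale, the value 1, is 0.2 m for a shift and 90 degrees for a turn. A row lasts 1/8 s, in which the tool goes at most 62.5 mm and 10.7 degrees, less where a joint would pass 70% of its speed; a pose out of reach is approached as far as the arm can. A call with a number of a shift or a turn outside -1 to 1 is refused whole. A call with a gripper value outside its range is refused whole. The fingers move at their own pace and stop on an object; "newtons" is the grip in N (left out, the last holds). Time passes only in rows, so rows that repeat a pose let the fingers close. It gives the time, the measured TCP pose, the force, the opening and the grip force at its end, in the units of the state.
- env.get_state(): the state, without advancing time (a new reading comes with each control period).
- read_camera(name): name is "scene" or "side" or "wrist"; returns the picture (420x560x3 uint8, red, green, blue); there is no depth.
- get_calibration(name): a dict with "fx", "fy", "cx", "cy" (pixels), "world_from_camera" (4x4, takes a point from camera to world coordinates). Camera axes: x right, y down, z forward; pixel columns grow to the right and rows downward; lengths in m; the calibration is good to about 2 mm. The wrist camera is an equidistant fisheye: a pixel r from the principal point sees the ray r / f radians off the axis. A picture is of the moment at which its call begins: read the wrist's pose just before it. get_calibration takes no time and is no camera call; for the wrist camera it gives the pose at the moment of the call.
- env.hand_in(): hands the job in; it is judged then, once.
The state is a dict: "clock": time; "joint_pos": joint angles; "qvel": joint speeds; "tau": joint torques, N m; "tcp_pos": TCP position; "orientation": TCP orientation; "wrist_force": force on the tool from outside, world axes, zero at the start; "ft_torque": the same for the moment, N m; "finger_gap": finger opening in m; "grip_force": force on a finger pad.
Only numpy, scipy, OpenCV 4.12 (cv2) and the standard library are available. Lean on these libraries where they do the work, as an engineer would, in place of code of your own. Each camera call takes 0.05 s, during which the arm holds its last target. There are 200 camera calls.

## Working session

There is one attempt and no reset: what is moved stays moved. The work goes in short steps, Python scripts to look and compute and a tool call to move; the robot and the scene stay as the last step left them, time stands still between calls to the robot, and variables do not carry over. Pictures are saved under pics/ and viewed, at most 10 in all, crops included, and the job is handed in when it is done.

Besides the shell and the picture viewer there is one more tool, called as name(argument=value, ...), one argument or row to a line, values as JSON. jog_arm: Moves the arm, as the interface text tells. Shift numbers are shares of 0.2 m and turn numbers shares of 90 degrees, none past 1 either way. Its arguments: {"type":"object","properties":{"motion":{"type":"array","items":{"type":"number"}},"newtons":{"type":"number"}},"required":["motion"]}

```bash
mkdir -p pics; ls; python3 - <<'E'
from workcell import env, read_camera, get_calibration
import cv2,numpy as np
for n in ["scene","side","wrist"]:
    c=get_calibration(n); print(n,c["fx"],c["fy"],c["cx"],c["cy"],np.round(c["world_from_camera"],4).tolist())
    cv2.imwrite(f"pics/{n}0.png",read_camera(n)[:,:,::-1])
s=env.get_state();print(s)
E
```

```text
pics
scene 513.1728775059183 513.1728775059183 274.2499752850105 207.06794183671295 [[0.5057, 0.7053, -0.4967, 1.4459], [0.8626, -0.4225, 0.2783, -0.4125], [-0.0136, -0.5692, -0.8221, 1.6154], [0.0, 0.0, 0.0, 1.0]]
side 538.8385782596873 538.8385782596873 278.7425517169255 211.15575473197063 [[0.5421, -0.6221, 0.5649, -0.4488], [-0.8402, -0.3913, 0.3753, -0.6023], [-0.0124, -0.6781, -0.7348, 1.5386], [0.0, 0.0, 0.0, 1.0]]
wrist 325.19226210127806 325.19226210127806 282.38753138659314 209.0305963289025 [[0.4245, -0.8577, -0.2901, 0.3185], [-0.9054, -0.4028, -0.1338, -0.4854], [-0.0021, 0.3195, -0.9476, 0.3732], [0.0, 0.0, 0.0, 1.0]]
{'clock': 0.15, 'joint_pos': array([-1.27263748e+00,  3.13847634e-01,  4.52763182e-02,  1.30357690e+00,
       -2.13529750e-05,  1.43121382e+00]), 'qvel': array([ 1.31826347e-03, -2.02180552e-03,  3.41695964e-03,  8.71992343e-04,
       -8.89332701e-06, -3.16522565e-04]), 'tau': array([ 1.44066493e-03, -4.81067777e+01,  2.98813784e+01,  1.39029798e-02,
       -8.71316502e-05, -2.09080710e-06]), 'tcp_pos': array([ 0.24361856, -0.52041249,  0.20651737]), 'orientation': array([-6.72975541e-04,  9.76143054e-01,  2.17127339e-01, -6.41812317e-05]), 'wrist_force': array([-0.81386053,  0.02205016, -0.45265257]), 'ft_torque': array([-0.01136566,  0.00142017,  0.03588497]), 'grip_force': 0.0, 'finger_gap': 0.08590380180484922}
```

View pics/scene0.png

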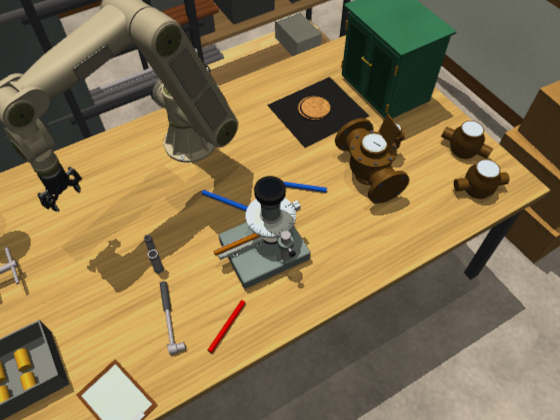

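View pics/side0.png

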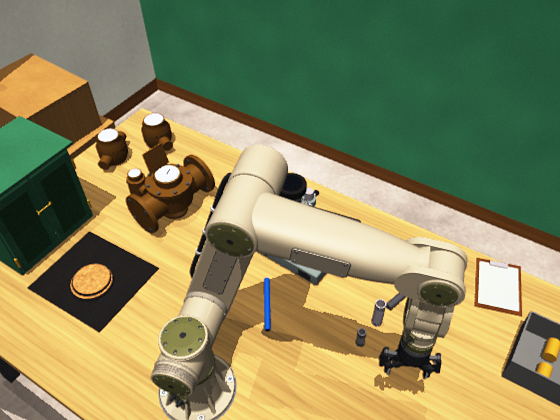

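The scene picture shows the viewer with its eyecup near (270,188), the ring near (272,215), the amber glass near (240,242) and the column at (287,245). The two nipples are near (150,245), and the wrench runs from (165,290) to (175,350). In the side view the arm hides the viewer.

```bash
python3 - <<'E'
import cv2
a=cv2.imread("pics/scene0.png")[170:290,195:330]
cv2.imwrite("pics/crop0.png",cv2.resize(a,None,fx=5,fy=5,interpolation=cv2.INTER_CUBIC))
E
```

```text
(no output)
```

View pics/crop0.png

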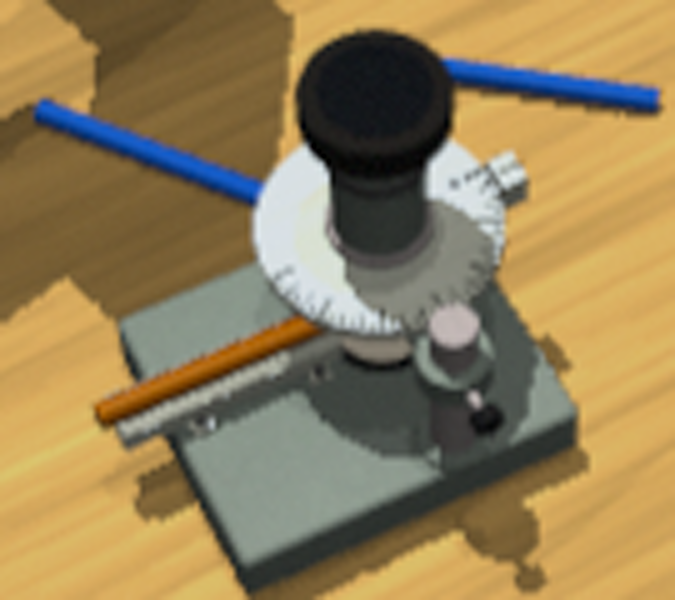

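View pics/wrist0.png

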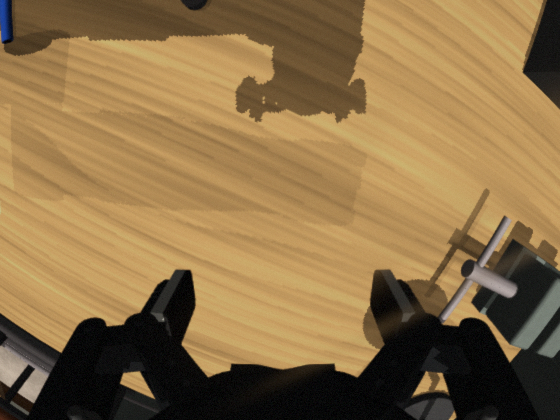

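The crop shows the eyecup top at (376,95), the column top at (455,325), and lamp-house top corners at (122,322), (245,570) and (575,405). The glass tail is at (100,412) and the index block at (510,175). The scale's dotted end is near (455,183). The post is hidden behind the tube. The wrist view shows only bare bench.

```bash
cat > h.py <<'E'
import numpy as np,cv2
from workcell import env, read_camera, get_calibration
from scipy.spatial.transform import Rotation as R
def ray(c,u,v,fish=False):
    x,y=(u-c["cx"])/c["fx"],(v-c["cy"])/c["fy"]
    if fish:
        r=np.hypot(x,y)+1e-12; d=np.array([x/r*np.sin(r),y/r*np.sin(r),np.cos(r)])
    else: d=np.array([x,y,1.])
    M=np.array(c["world_from_camera"]); return M[:3,3],M[:3,:3]@d
def onz(c,u,v,z,fish=False):
    o,d=ray(c,u,v,fish); return o+d*(z-o[2])/d[2]
def proj(c,P,fish=False):
    M=np.linalg.inv(np.array(c["world_from_camera"])); p=M[:3,:3]@np.asarray(P)+M[:3,3]
    if fish:
        a=np.arctan2(np.hypot(p[0],p[1]),p[2]); n=np.hypot(p[0],p[1]); q=p[:2]/n*a
    else: q=p[:2]/p[2]
    return np.array([c["cx"]+c["fx"]*q[0],c["cy"]+c["fy"]*q[1]])
E
python3 - <<'E'
from h import *
c=get_calibration("scene")
def cr(u,v,z): return np.round(onz(c,195+(u+.5)/5-.5,170+(v+.5)/5-.5,z),4)
e=cr(376,95,.334);col=cr(455,325,.21)
print("eye",e,"col",col,np.hypot(*(col-e)[:2]),np.degrees(np.arctan2(*(col-e)[1::-1])))
L=[cr(122,322,.06),cr(245,570,.06),cr(577,405,.06)];print(L)
for i in(0,1):
  d=L[i+1]-L[i];print(np.hypot(*d[:2]),np.degrees(np.arctan2(d[1],d[0])))
print("tail",cr(100,412,.096),"index block",cr(510,165,.184),"leftmost ring",cr(254,228,.184),cr(505,240,.184))
E
```

```text
eye [0.6041 0.0448 0.334 ] col [0.7082 0.0401 0.21  ] 0.10420604588986196 -2.5850856046457347
[array([ 0.5056, -0.114 ,  0.06  ]), array([ 0.722 , -0.1314,  0.06  ]), array([0.7289, 0.1275, 0.06  ])]
0.21709841086475037 -4.597071918890919
0.2589919303762185 88.47335914779663
tail [ 0.5839 -0.1663  0.096 ] index block [0.6042 0.1468 0.184 ] leftmost ring [ 0.5598 -0.0279  0.184 ] [0.6546 0.1116 0.184 ]
```

jog_arm(
  motion=[0.25,-0.08,-0.1,0,0,0.08,0,0.5,-0.15,-0.2,0,0,0.16,0,0.75,-0.22,-0.28,0,0,0.24,0,1,-0.3,-0.28,0,0,0.307,0,1,-0.3,-0.28,0,0,0.307,0],
)

```text
clock: 0.78
tcp_pos: [0.4016, -0.3791, 0.2633]
orientation: [-0.0, 1.0, -0.02, 0.0]
wrist_force: [-0.7, -1.1, -0.7]
finger_gap: -0.0001
grip_force: 0.0
```

jog_arm(
  motion=[0.25,-0.2,0,0,0,0,0,0.5,-0.45,0,0,0,0,0,0.75,-0.65,0.1,0,0,0,0,0.75,-0.65,0.1,0,0,0,0],
)

```text
clock: 1.27
tcp_pos: [0.5563, -0.2565, 0.2411]
orientation: [-0.001, 1.0, -0.02, -0.001]
wrist_force: [-0.9, 0.1, 0.2]
finger_gap: -0.0002
grip_force: 0.0
```

```bash
python3 - <<'E'
from h import *
c=get_calibration("wrist");im=read_camera("wrist")
np.save("w1.npy",np.array(c["world_from_camera"]))
cv2.imwrite("pics/w1.png",im[:,:,::-1])
O=np.array([.602,.045,0]);a=np.radians(-2.6)
for n,p in dict(tail=(0,-.211,.096),mouth=(0,-.19,.096),c2=(.13,-.17,.06),c1=(-.09,-.17,.06),eye=(0,0,.334)).items():
    w=O+[p[0]*np.cos(a)-p[1]*np.sin(a),p[0]*np.sin(a)+p[1]*np.cos(a),p[2]]
    print(n,w.round(3),proj(c,w,True).round(0))
print(np.round(c["world_from_camera"],3),env.get_state()["tcp_pos"])
E
```

```text
tail [ 0.592 -0.166  0.096] [190. 156.]
mouth [ 0.593 -0.145  0.096] [171. 157.]
c2 [ 0.724 -0.131  0.06 ] [162.  37.]
c1 [ 0.504 -0.121  0.06 ] [172. 226.]
eye [0.602 0.045 0.334] [-137.  240.]
[[-0.04  -0.946 -0.322  0.639]
 [-0.999  0.037  0.015 -0.26 ]
 [-0.002  0.322 -0.947  0.408]
 [ 0.     0.     0.     1.   ]] [ 0.55625054 -0.25662273  0.24108232]
```

View pics/w1.png

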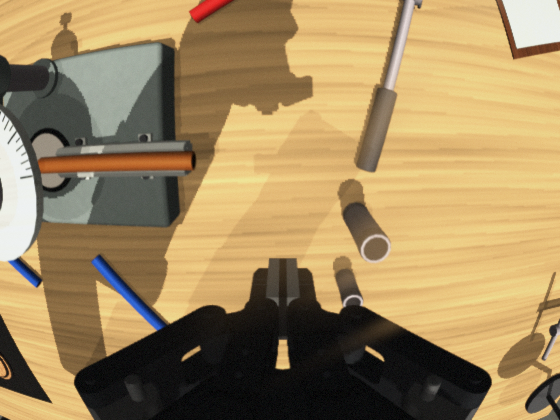

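The picture shows the glass tail face at (195,160), just past the rail mouth at (190,147). The lamp-house corners are at (172,43) and (177,226). The nipples are at (370,235) and (350,290), and the fingertips at (283,262).

```bash
python3 - <<'E'
from h import *
c=get_calibration("wrist");im=cv2.imread("pics/w1.png")
f=lambda u,v,z:onz(c,u,v,z,True).round(4)
h=cv2.cvtColor(im,cv2.COLOR_BGR2HSV)
m=cv2.inRange(h,(5,170,90),(16,255,255));m[:,:60]=0;m[:140]=0;m[185:]=0;m[:,215:]=0
n,l,s,ce=cv2.connectedComponentsWithStats(m);i=1+s[1:,4].argmax();print(s[i])
for u in (80,110,140,170,185,188,190,192,194,196):
    r=np.where(l[:,u]==i)[0]
    if len(r):print(u,r.min(),r.max(),f(u,r.min(),.101),f(u,r.max(),.096))
print("tail",f(195,160,.096),"mouth",f(190,147,.094),"corners",f(172,43,.06),f(177,226,.06))
E
```

```text
[  60  153  133   19 2061]
80 156 170 [ 0.6048 -0.0368  0.101 ] [ 0.5885 -0.0299  0.096 ]
110 155 170 [ 0.6019 -0.077   0.101 ] [ 0.585  -0.0712  0.096 ]
140 154 169 [ 0.5996 -0.1132  0.101 ] [ 0.5832 -0.1085  0.096 ]
170 154 169 [ 0.5968 -0.1464  0.101 ] [ 0.5807 -0.1427  0.096 ]
185 154 169 [ 0.5956 -0.1622  0.101 ] [ 0.5796 -0.1589  0.096 ]
188 154 169 [ 0.5954 -0.1653  0.101 ] [ 0.5794 -0.1621  0.096 ]
190 154 169 [ 0.5952 -0.1673  0.101 ] [ 0.5793 -0.1642  0.096 ]
192 168 169 [ 0.5811 -0.1679  0.101 ] [ 0.5792 -0.1663  0.096 ]
tail [ 0.5881 -0.1704  0.096 ] mouth [ 0.6013 -0.1659  0.094 ] corners [ 0.7153 -0.1429  0.06  ] [ 0.5046 -0.1279  0.06  ]
```

jog_arm(
  motion=[0.14,-0.21,0.2,0,0,0.02,0,0.14,-0.21,0.45,0,0,0.02,0,0.14,-0.21,0.65,0,0,0.02,0,0.14,-0.21,0.715,0,0,0.02,0,0.14,-0.21,0.715,0,0,0.02,0],
)

```text
clock: 1.95
tcp_pos: [0.5841, -0.2189, 0.1003]
orientation: [-0.0, 0.999, -0.039, -0.0]
wrist_force: [0.5, -0.7, 0.6]
finger_gap: 0.0002
grip_force: 0.0
```

```bash
python3 - <<'E'
from h import *
c=get_calibration("wrist");im=read_camera("wrist")
cv2.imwrite("pics/w2.png",im[:,:,::-1])
s=env.get_state();print(s["tcp_pos"],s["wrist_force"],R.from_quat(np.roll(s["orientation"],-1)).as_matrix().round(3))
print("tail",proj(c,[.5875,-.169,.096],True),"tcp",proj(c,s["tcp_pos"],True))
E
```

```text
[ 0.58509655 -0.21918964  0.10155405] [0.21986325 0.00965441 0.61313206] [[ 0.997 -0.077  0.001]
 [-0.077 -0.997 -0.001]
 [ 0.001  0.001 -1.   ]]
tail [198.85662372 249.06428395] tcp [283.08346825 251.96089946]
```

View pics/w2.png

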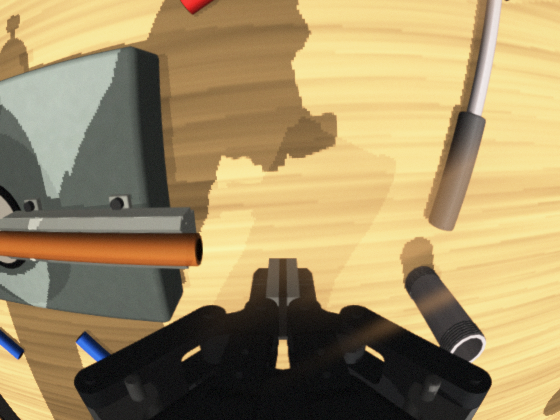

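The tail face is at (199,249), as predicted, and in line with the fingertips at (283,252). The hand is clear of the long nipple.

jog_arm(
  motion=[0,-0.1,0.0175,0,0,0,0,0,-0.17,0.0175,0,0,0,0,0,-0.19,0.0175,0,0,0,0,0,-0.21,0.0175,0,0,0,0,0,-0.23,0.0175,0,0,0,0,0,-0.25,0.0175,0,0,0,0,0,-0.265,0.0175,0,0,0,0,0,-0.28,0.0175,0,0,0,0,0,-0.295,0.0175,0,0,0,0,0,-0.31,0.0175,0,0,0,0],
)

```text
clock: 3.25
tcp_pos: [0.5896, -0.1558, 0.0967]
orientation: [0.0, 0.999, -0.038, 0.0]
wrist_force: [-0.8, 0.6, 0.5]
finger_gap: 0.0004
grip_force: 0.0
```

```bash
python3 - <<'E'
from h import *
c=get_calibration("wrist");im=read_camera("wrist")
cv2.imwrite("pics/w3.png",im[:,:,::-1])
s=env.get_state();print(s["tcp_pos"],s["wrist_force"])
E
```

```text
[ 0.58963    -0.15541759  0.09669573] [ 0.06429623 -0.48521913 -0.06342883]
```

View pics/w3.png

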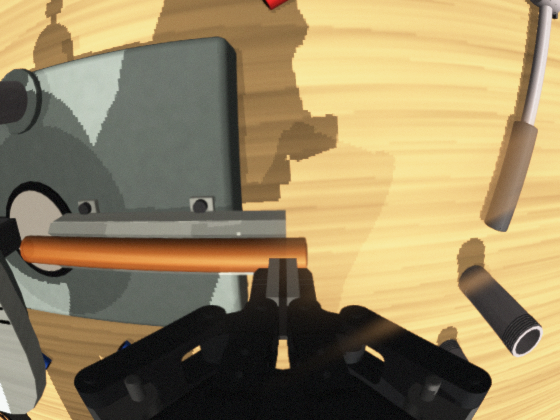

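The fingers at (283,258) stand over the glass. Its tail is still at (305,250), so the glass has not moved, and the real tip of the shut fingers is at least 9 mm higher than the TCP reading. I'll back off, go 9 mm lower and try again.

jog_arm(
  motion=[0,0,-0.05,0,0,0,0,0,0.2,-0.05,0,0,0,0,0,0.2,0,0,0,0,0,0,0.2,0.045,0,0,0,0,0,0.2,0.045,0,0,0,0],
)

```text
clock: 3.92
tcp_pos: [0.5857, -0.1947, 0.0865]
orientation: [-0.001, 0.999, -0.038, -0.001]
wrist_force: [-0.2, 0.1, -0.2]
finger_gap: -0.0001
grip_force: 0.0
```

```bash
cat > g.py <<'E'
from h import *
c=get_calibration("wrist");bgr=read_camera("wrist")[:,:,::-1]
s=env.get_state();print(s["tcp_pos"].round(4),s["wrist_force"].round(2))
h=cv2.cvtColor(bgr,cv2.COLOR_BGR2HSV)
m=cv2.inRange(h,(5,170,90),(16,255,255));m[:200]=0;m[300:]=0
n,l,st,ce=cv2.connectedComponentsWithStats(m);i=1+st[1:,4].argmax();print("glass box",st[i])
u=st[i][0]+st[i][2];r=np.where(l[:,u-4]==i)[0];v=(r.min()+r.max())/2
print("tail",u,v,onz(c,u,v,.1,True).round(4))
np.save("last.npy",bgr)
E
python3 g.py
```

```text
[ 0.5861 -0.1949  0.0871] [ 0.13 -0.03 -0.28]
glass box [   0  240  236   39 6221]
tail 236 262.5 [ 0.5881 -0.1698  0.1   ]
```

jog_arm(
  motion=[0,-0.02,0,0,0,0,0,0,-0.04,0,0,0,0,0,0,-0.06,0,0,0,0,0,0,-0.08,0,0,0,0,0,0,-0.1,0,0,0,0,0,0,-0.12,0,0,0,0,0],
)

```text
clock: 4.72
tcp_pos: [0.5885, -0.1716, 0.0877]
orientation: [0.0, 0.999, -0.038, 0.0]
wrist_force: [-0.0, 0.0, 0.5]
finger_gap: -0.0002
grip_force: 0.0
```

```bash
python3 g.py
```

```text
[ 0.5884 -0.1711  0.0877] [-0.64  0.81  0.79]
glass box [   0  242  277   37 6391]
tail 277 254.5 [ 0.5936 -0.1689  0.1   ]
```

```bash
python3 -c "
import numpy as np,cv2
a=np.load('last.npy')[190:330,180:380]
cv2.imwrite('pics/c4.png',cv2.resize(a,None,fx=4,fy=4,interpolation=cv2.INTER_CUBIC))"
```

```text
(no output)
```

View pics/c4.png

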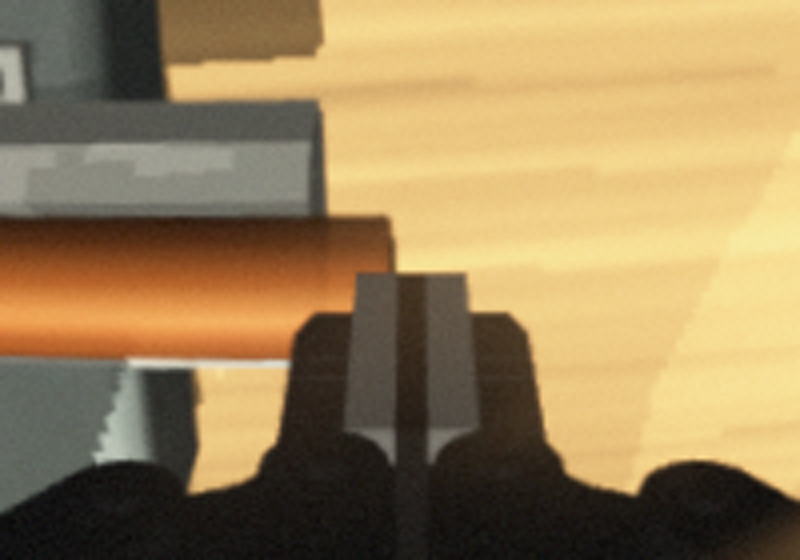

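The fingertip's front edge, at crop row 272, still covers the glass, whose tail edge is at crop x=392. The fingers are therefore still above the glass, so I'll back off and lower another 9 mm.

jog_arm(
  motion=[0,0.1,-0.02,0,0,0,0,0,0.12,0,0,0,0,0,0,0.12,0.045,0,0,0,0,0,0.12,0.045,0,0,0,0,0,0.08,0.045,0,0,0,0,0,0.06,0.045,0,0,0,0,0,0.04,0.045,0,0,0,0,0,0.02,0.045,0,0,0,0,0,0,0.045,0,0,0,0],
)

```text
clock: 5.9
tcp_pos: [0.5885, -0.1719, 0.0789]
orientation: [0.0, 0.999, -0.038, 0.0]
wrist_force: [-0.3, -0.9, -0.1]
finger_gap: 0.0004
grip_force: 0.6
```

```bash
python3 g.py
```

```text
[ 0.5885 -0.1714  0.0789] [ 0.07 -0.3   0.59]
glass box [   0  247  269   41 6704]
tail 269 261.0 [ 0.5948 -0.1653  0.1   ]
```

jog_arm(
  motion=[0,-0.01,0.005,0,0,0,0,0,-0.025,0.005,0,0,0,0,0,-0.04,0.005,0,0,0,0,0,-0.055,0.005,0,0,0,0,0,-0.07,0.005,0,0,0,0,0,-0.085,0.005,0,0,0,0,0,-0.1,0.005,0,0,0,0],
)

```text
clock: 6.82
tcp_pos: [0.5898, -0.1518, 0.0777]
orientation: [0.0, 0.999, -0.038, -0.0]
wrist_force: [-0.7, -1.4, 1.4]
finger_gap: -0.0001
grip_force: 0.8
```

```bash
python3 g.py
```

```text
[ 0.5899 -0.1514  0.0777] [ 0.12 -1.66  0.15]
glass box [   0  249  268   40 6969]
tail 268 263.0 [ 0.5956 -0.1447  0.1   ]
```

jog_arm(
  motion=[0,-0.01,0,0,0,0,0,0,-0.02,0,0,0,0,0,0,-0.03,0,0,0,0,0],
)

```text
clock: 7.25
tcp_pos: [0.5904, -0.1459, 0.0777]
orientation: [0.0, 0.999, -0.038, -0.0]
wrist_force: [-1.0, -2.2, 0.9]
finger_gap: -0.0001
grip_force: 0.8
```

jog_arm(
  motion=[0,-0.0075,0,0,0,0,0,0,-0.015,0,0,0,0,0],
)

```text
clock: 7.5
tcp_pos: [0.5906, -0.143, 0.0777]
orientation: [0.0, 0.999, -0.038, -0.0]
wrist_force: [-1.6, -1.2, 0.9]
finger_gap: 0.0001
grip_force: 0.9
```

```bash
python3 g.py
```

```text
[ 0.5906 -0.1428  0.0777] [-0.52 -1.1   1.08]
glass box [   0  250  268   40 6741]
tail 268 264.5 [ 0.5954 -0.1358  0.1   ]
```

jog_arm(
  motion=[0,-0.005,0,0,0,0,0,0,-0.01,0,0,0,0,0],
)

```text
clock: 7.8
tcp_pos: [0.5908, -0.141, 0.0777]
orientation: [0.0, 0.999, -0.038, -0.0]
wrist_force: [-0.3, -0.9, 0.7]
finger_gap: 0.0001
grip_force: 0.9
```

jog_arm(
  motion=[0,-0.005,0,0,0,0,0,0,-0.01,0,0,0,0,0],
)

```text
clock: 8.05
tcp_pos: [0.5909, -0.139, 0.0777]
orientation: [0.0, 0.999, -0.038, 0.0]
wrist_force: [-1.0, -2.3, 1.8]
finger_gap: 0.0
grip_force: 0.9
```

jog_arm(
  motion=[0,-0.005,0,0,0,0,0,0,-0.01,0,0,0,0,0],
)

```text
clock: 8.3
tcp_pos: [0.5911, -0.1369, 0.0777]
orientation: [0.0, 0.999, -0.038, -0.0]
wrist_force: [-1.0, -1.8, 1.7]
finger_gap: -0.0001
grip_force: 0.9
```

jog_arm(
  motion=[0,-0.005,0,0,0,0,0],
)

```text
clock: 8.43
tcp_pos: [0.5912, -0.1359, 0.0777]
orientation: [0.0, 0.999, -0.038, 0.0]
wrist_force: [-1.3, -1.5, 1.6]
finger_gap: 0.0001
grip_force: 0.9
```

jog_arm(
  motion=[0,-0.005,0,0,0,0,0],
)

```text
clock: 8.55
tcp_pos: [0.5912, -0.1349, 0.0777]
orientation: [0.0, 0.999, -0.038, -0.0]
wrist_force: [-1.4, -2.6, 1.8]
finger_gap: 0.0001
grip_force: 0.9
```

```bash
python3 g.py
```

```text
[ 0.5912 -0.1348  0.0777] [-1.75 -1.37  1.53]
glass box [   0  250  268   40 6541]
tail 268 264.5 [ 0.5961 -0.1278  0.1   ]
```

jog_arm(
  motion=[0,-0.005,0,0,0,0,0],
)

```text
clock: 8.72
tcp_pos: [0.5913, -0.1346, 0.0777]
orientation: [0.001, 0.999, -0.038, -0.0]
wrist_force: [-1.3, -4.8, 1.1]
finger_gap: 0.0003
grip_force: 2.7
```

jog_arm(
  motion=[0,-0.005,0,0,0,0,0],
)

```text
clock: 8.85
tcp_pos: [0.5913, -0.1346, 0.0777]
orientation: [0.002, 0.999, -0.038, -0.0]
wrist_force: [-1.8, -8.6, -0.4]
finger_gap: -0.0003
grip_force: 4.2
```

jog_arm(
  motion=[0,-0.005,0,0,0,0,0],
)

```text
clock: 8.98
tcp_pos: [0.5914, -0.1345, 0.0778]
orientation: [0.002, 0.999, -0.039, -0.0]
wrist_force: [-2.1, -10.6, 0.4]
finger_gap: -0.0002
grip_force: 5.4
```

The wrist force rose from 2 to 10 N with the tip no longer advancing, so the glass is against the stop. I'll back off straight and lift.

jog_arm(
  motion=[0,0.02,0,0,0,0,0,0,0.06,0,0,0,0,0,0,0.15,-0.1,0,0,0,0,0,0.3,-0.4,0,0,0,0,-0.2,0.3,-0.7,0,0,0,0,-0.4,0.3,-1,0,0,0,0,-0.4,0.3,-1,0,0,0,0],
)

```text
clock: 9.85
tcp_pos: [0.5069, -0.1861, 0.2818]
orientation: [0.001, 0.999, -0.038, 0.003]
wrist_force: [0.4, -0.0, 0.1]
finger_gap: -0.0001
grip_force: 0.0
```

```bash
python3 g.py; cat > plan.py <<'E'
from h import *
O=np.array([.6035,.0465,0]);yaw=np.radians(-4.1)
def V(p): # viewer->world
    return O+R.from_euler('z',yaw).apply(p)
def pose(th,lean,depth,r=.07,z=.205):
    """tool pose with line of TCP axis through post axis at height z; TCP depth m beyond that point"""
    er=R.from_euler('z',yaw+np.radians(th)).apply([1,0,0]);k=np.array([0,0,1.]);l=np.radians(lean)
    et=np.cross(k,er);zt=-np.cos(l)*k-np.sin(l)*er
    return V([r*np.cos(np.radians(th)),r*np.sin(np.radians(th)),z])+zt*depth, R.from_matrix(np.c_[np.cross(et,zt),et,zt])
def delta(p,q):
    s=env.get_state();q0=R.from_quat(np.roll(s["orientation"],-1))
    print("shift",(q0.inv().apply(p-s["tcp_pos"])/.2).round(3),"turn",((q0.inv()*q).as_rotvec()/(np.pi/2)).round(3),"target",p.round(3))
E
python3 - <<'E'
from plan import *
c=get_calibration("scene")
for u,v in((455,183),(480,180),(497,190)):
    w=onz(c,195+(u+.5)/5-.5,170+(v+.5)/5-.5,.184); d=R.from_euler('z',-yaw).apply(w-O-[0,0,.184]);print(np.hypot(*d[:2]).round(4),np.degrees(np.arctan2(d[1],d[0])).round(1))
print(env.get_state()["joint_pos"].round(3))
delta(*pose(165,40,-.1))
E
```

```text
[ 0.5066 -0.1862  0.2832] [0.72 0.28 2.06]
0.0607 99.6
0.0763 93.5
0.083 84.6
[-0.501  0.228  0.117  1.453  0.     2.717]
shift [-0.255 -1.368  0.003] turn [-0.056  0.438  0.157] target [0.477 0.09  0.282]Traceback (most recent call last):
  File "g.py", line 6, in <module>
    n,l,st,ce=cv2.connectedComponentsWithStats(m);i=1+st[1:,4].argmax();print("glass box",st[i])
                                                      ~~~~~~~~~~~~~~~^^
ValueError: attempt to get argmax of an empty sequence
```

jog_arm(
  motion=[-0.2,0,-0.1,0,0,-0.11,0,-0.43,0,-0.235,0,0,-0.22,0,-0.43,-0.1,-0.235,0,0,-0.33,0,-0.43,-0.2,-0.235,0,0,-0.44,0,-0.43,-0.3,-0.235,0,0,-0.55,0.4,-0.43,-0.4,-0.235,0,0,-0.66,0.4,-0.43,-0.5,-0.235,0,0,-0.77,0.4,-0.43,-0.6,-0.235,0,0,-0.88,0.4,-0.43,-0.68,-0.235,0,0,-1,0.4,-0.43,-0.68,-0.235,0,0,-1,0.4],
)

```text
clock: 11.15
tcp_pos: [0.4319, -0.0427, 0.324]
orientation: [-0.001, 0.733, 0.68, -0.0]
wrist_force: [-0.3, -0.9, 0.8]
finger_gap: 0.0341
grip_force: 0.0
```

```bash
cat >> plan.py <<'E'
flip=lambda pq:(pq[0],pq[1]*R.from_euler('z',np.pi))
E
python3 - <<'E'
from plan import *
s=env.get_state();print(s["joint_pos"].round(3),s["finger_gap"])
for th,l in((157,40),(157,30)): delta(*flip(pose(th,l,-.1)))
E
```

```text
[-0.284  0.03  -0.015  1.527  0.     1.362] 0.03409223122879656
shift [0.769 0.203 0.212] turn [-0.26  -0.392 -0.715] target [0.484 0.108 0.282]
shift [0.742 0.269 0.162] turn [-0.196 -0.295 -0.729] target [0.497 0.101 0.292]
```

jog_arm(
  motion=[0.1,0,0,-0.03,-0.05,-0.09,0.4,0.2,0.03,0,-0.065,-0.1,-0.18,0.4,0.3,0.05,0.03,-0.1,-0.15,-0.27,0.4,0.4,0.08,0.08,-0.13,-0.2,-0.36,0.4,0.5,0.11,0.11,-0.165,-0.25,-0.45,0.4,0.6,0.14,0.14,-0.195,-0.3,-0.54,0.4,0.7,0.17,0.17,-0.23,-0.345,-0.63,0.4,0.77,0.2,0.21,-0.26,-0.39,-0.715,0.4,0.77,0.2,0.21,-0.26,-0.39,-0.715,0.4,0.77,0.2,0.21,-0.26,-0.39,-0.715,0.4],
)

```text
clock: 12.4
tcp_pos: [0.4837, 0.1064, 0.2833]
orientation: [0.332, 0.223, 0.913, -0.079]
wrist_force: [0.3, 0.2, -0.1]
finger_gap: 0.0342
grip_force: 0.0
```

```bash
python3 - <<'E'
from plan import *
c=get_calibration("wrist");im=read_camera("wrist");cv2.imwrite("pics/w5.png",im[:,:,::-1])
s=env.get_state();print(s["joint_pos"].round(3),s["tcp_pos"],s["orientation"].round(3))
delta(*flip(pose(157,40,-.1)))
for th in(150,155,160,165):
    a=np.radians(th);print(th,[proj(c,V([.07*np.cos(a),.07*np.sin(a),z]),True).round(0) for z in(.188,.226)])
print("tcp",proj(c,s["tcp_pos"],True).round(0))
E
```

```text
[ 0.369 -0.238 -0.572  0.728 -0.499  0.714] [0.48410305 0.10640815 0.28375275] [ 0.332  0.222  0.913 -0.079]
shift [0.01  0.005 0.006] turn [-0.    -0.001 -0.003] target [0.484 0.108 0.282]
150 [array([293., 183.]), array([294., 220.])]
155 [array([286., 183.]), array([286., 220.])]
160 [array([279., 183.]), array([279., 220.])]
165 [array([272., 183.]), array([272., 220.])]
tcp [282. 253.]
```

View pics/w5.png

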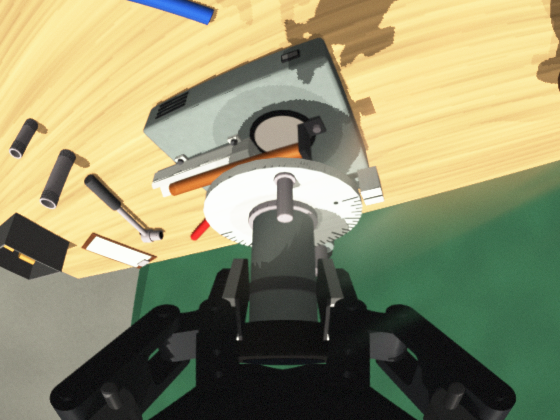

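The post foot is at (286,181) and its top at (285,216), so the post stands at about 155.5° and the scale reads about 5.5°. The dot at (336,203), beside the index block at (372,185), agrees with that. The glass end is against the stop at (305,140). The open finger tips, near row 260, are about 24 mm behind the nominal TCP, which matches the earlier finding.

```bash
python3 - <<'E'
from plan import *
delta(*flip(pose(155.5,40,-.03,z=.2)))
delta(*flip(pose(155.5,40,.02,z=.2)))
E
```

```text
shift [0.025 0.017 0.375] turn [ 0.011 -0.001  0.01 ] target [0.525 0.089 0.223]
shift [0.024 0.013 0.625] turn [ 0.011 -0.001  0.01 ] target [0.553 0.074 0.185]
```

jog_arm(
  motion=[0.025,0.015,0.15,0.01,0,0.01,0.4,0.025,0.015,0.3,0.01,0,0.01,0.4,0.025,0.015,0.4,0.01,0,0.01,0.4,0.025,0.015,0.46,0.01,0,0.01,0.4,0.025,0.015,0.5,0.01,0,0.01,0.4,0.025,0.015,0.5,0.01,0,0.01,0.4],
)

```text
clock: 13.2
tcp_pos: [0.5386, 0.0818, 0.2028]
orientation: [0.33, 0.231, 0.911, -0.084]
wrist_force: [-0.9, -0.1, 0.3]
finger_gap: 0.0338
grip_force: 0.0
```

```bash
python3 - <<'E'
from plan import *
c=get_calibration("wrist");im=read_camera("wrist");cv2.imwrite("pics/w6.png",cv2.resize(im[110:320,160:420,::-1],None,fx=2.8,fy=2.8,interpolation=cv2.INTER_CUBIC))
s=env.get_state();print(s["tcp_pos"],s["wrist_force"])
delta(*flip(pose(155.5,40,.02,z=.2)))
E
```

```text
[0.53852564 0.08205027 0.20312936] [-0.14862272  0.41531757  0.16321308]
shift [-0.006 -0.001  0.125] turn [ 0.001 -0.001  0.002] target [0.553 0.074 0.185]
```

View pics/w6.png

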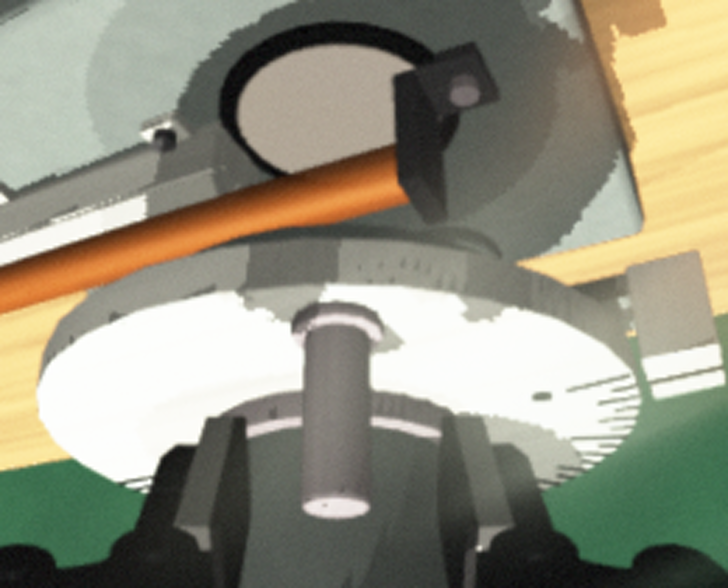

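Crop: the post (x 302–370) is centred between the open pads (248 and 442), and the glass rests on the stop at (398,165). The zero line, with its dot at (542,396), is about one division off the index line. I'll advance, close on the post and check.

jog_arm(
  motion=[-0.005,0,0.05,0,0,0,0.4,-0.005,0,0.1,0,0,0,0.4,-0.005,0,0.125,0,0,0,0.4,-0.005,0,0.125,0,0,0,0.4],
)

```text
clock: 13.75
tcp_pos: [0.5529, 0.0738, 0.1834]
orientation: [0.33, 0.23, 0.912, -0.084]
wrist_force: [0.3, 0.3, 0.4]
finger_gap: 0.0343
grip_force: 0.0
```

jog_arm(
  motion=[0,0,0,0,0,0,0.2,0,0,0,0,0,0,0.1,0,0,0,0,0,0,0.05,0,0,0,0,0,0,0.05,0,0,0,0,0,0,0.05],
  newtons=20,
)

```text
clock: 14.38
tcp_pos: [0.553, 0.0741, 0.1843]
orientation: [0.331, 0.23, 0.911, -0.084]
wrist_force: [-3.1, -0.9, 1.9]
finger_gap: 0.013
grip_force: 20.4
```

Gripped: the gap is 13 mm and the grip 20 N. Next I'll work out the arc about the viewing axis.

```bash
cat > arc.py <<'E'
from plan import *
import sys
s=env.get_state();q0=R.from_quat(np.roll(s["orientation"],-1));p0=s["tcp_pos"]
for f in map(float,sys.argv[1:]):
    r=R.from_euler('z',f,degrees=True);p=O+r.apply(p0-O)
    print(f,(q0.inv().apply(p-p0)/.2).round(3).tolist(),((q0.inv()*r*q0).as_rotvec()/(np.pi/2)).round(3).tolist())
E
python3 arc.py 5 11 17 23 29 35 41 47 52 54.5
```

```text
5.0 [-0.001, -0.025, 0.001] [-0.036, -0.0, -0.043]
11.0 [-0.004, -0.055, 0.003] [-0.078, -0.0, -0.094]
17.0 [-0.009, -0.084, 0.008] [-0.121, -0.0, -0.145]
23.0 [-0.017, -0.113, 0.014] [-0.164, -0.0, -0.196]
29.0 [-0.027, -0.14, 0.023] [-0.207, -0.0, -0.247]
35.0 [-0.039, -0.165, 0.033] [-0.249, -0.0, -0.298]
41.0 [-0.053, -0.189, 0.045] [-0.292, -0.001, -0.35]
47.0 [-0.069, -0.211, 0.058] [-0.335, -0.001, -0.401]
52.0 [-0.084, -0.227, 0.071] [-0.371, -0.001, -0.443]
54.5 [-0.092, -0.235, 0.077] [-0.388, -0.001, -0.465]
```

jog_arm(
  motion=[-0.001,-0.025,0.001,-0.036,0,-0.043,0.05,-0.004,-0.055,0.003,-0.078,0,-0.094,0.05,-0.009,-0.084,0.008,-0.121,0,-0.145,0.05,-0.017,-0.113,0.014,-0.164,0,-0.196,0.05,-0.027,-0.14,0.023,-0.207,0,-0.247,0.05,-0.027,-0.14,0.023,-0.207,0,-0.247,0.05],
)

```text
clock: 15.12
tcp_pos: [0.5456, 0.0453, 0.1843]
orientation: [0.341, -0.004, 0.94, 0.002]
wrist_force: [-8.3, 0.6, 5.5]
finger_gap: 0.013
grip_force: 21.8
```

```bash
python3 - <<'E'
from plan import *
s=env.get_state();print(s["joint_pos"].round(2),s["wrist_force"].round(1),s["finger_gap"])
q=R.from_quat(np.roll(s["orientation"],-1)).as_matrix()
print("tool x heading (viewer)",np.degrees(np.arctan2(q[1,0],q[0,0]))+4.1)
E
python3 arc.py 6 12 18 22 25.5
```

```text
[-0.11 -0.24 -0.87  0.25  0.08 -0.09] [-8.3  0.6  5.5] 0.01302532018410623
tool x heading (viewer) -175.45874656143403
6.0 [-0.002, -0.03, 0.001] [-0.043, 0.0, -0.051]
12.0 [-0.005, -0.06, 0.004] [-0.085, 0.0, -0.102]
18.0 [-0.012, -0.089, 0.01] [-0.128, 0.0, -0.154]
22.0 [-0.017, -0.108, 0.014] [-0.157, 0.0, -0.188]
25.5 [-0.023, -0.124, 0.019] [-0.182, 0.0, -0.217]
```

jog_arm(
  motion=[-0.002,-0.03,0.001,-0.043,0,-0.051,0.05,-0.005,-0.06,0.004,-0.085,0,-0.102,0.05,-0.012,-0.089,0.01,-0.128,0,-0.154,0.05,-0.017,-0.108,0.014,-0.157,0,-0.188,0.05,-0.023,-0.124,0.019,-0.182,0,-0.217,0.05,-0.023,-0.124,0.019,-0.182,0,-0.217,0.05],
)

```text
clock: 15.88
tcp_pos: [0.5525, 0.0205, 0.1843]
orientation: [0.331, -0.211, 0.916, 0.077]
wrist_force: [-8.8, -3.0, 6.6]
finger_gap: 0.013
grip_force: 22.3
```

```bash
python3 - <<'E'
from plan import *
s=env.get_state();print(s["joint_pos"].round(2),s["wrist_force"].round(1),s["finger_gap"])
q=R.from_quat(np.roll(s["orientation"],-1)).as_matrix()
print("tool x heading (viewer)",np.degrees(np.arctan2(q[1,0],q[0,0]))+4.1, "radial dir of tcp",np.degrees(np.arctan2(*(s["tcp_pos"]-O)[1::-1]))+4.1, np.hypot(*(s["tcp_pos"]-O)[:2]))
E
```

```text
[-0.41 -0.13 -0.75  0.46  0.51 -0.73] [-8.8 -3.   6.6] 0.01304028870523092
tool x heading (viewer) -150.00900961354935 radial dir of tcp -148.877310518291 0.05724599045147439
```

jog_arm(
  motion=[0,0,0,0,0,0,0.15,0,0,0,0,0,0,0.3,0,0,0,0,0,0,0.4,0,0,0,0,0,0,0.4,0,0,-0.1,0,0,0,0.4,0,0,-0.3,0,0,0,0.4,0,0,-0.55,0,0,0,0.4,0,0,-0.75,0,0,0,0.4,0,0,-0.75,0,0,0,0.4],
)

```text
clock: 17.0
tcp_pos: [0.4666, -0.0227, 0.3023]
orientation: [0.334, -0.212, 0.916, 0.075]
wrist_force: [-0.2, -0.6, -0.3]
finger_gap: 0.0341
grip_force: 0.0
```

```bash
cat > meas.py <<'E'
from plan import *
from scipy.signal import find_peaks
c=get_calibration("wrist");g=cv2.cvtColor(read_camera("wrist"),cv2.COLOR_RGB2GRAY);cv2.imwrite("pics/m.png",g)
A=np.arange(60,270,.25);Rr=np.arange(.056,.110,.0005)
def pol(C):
    mx=np.zeros((len(Rr),len(A)),np.float32);my=mx.copy()
    for i,r in enumerate(Rr):
        for j,a in enumerate(A):
            t=np.radians(a);u,v=proj(c,C+R.from_euler('z',yaw).apply([r*np.cos(t),r*np.sin(t),.184]),True);mx[i,j],my[i,j]=u,v
    return cv2.remap(g,mx,my,cv2.INTER_CUBIC).astype(float)
P=pol(O);np.save("P.npy",P);cv2.imwrite("pics/P.png",P.clip(0,255))
for lo,hi in((.058,.062),(.064,.068),(.069,.072),(.074,.077),(.079,.083),(.09,.095),(.096,.104)):
    b=P[(Rr>=lo)&(Rr<=hi)].mean(0);b=b-cv2.blur(b[None],(41,1))[0]
    k,pr=find_peaks(-b,height=12,distance=6);print(lo,hi,[(A[i],int(-b[i])) for i in k])
a=np.radians(210)
print("post pred",[proj(c,V([.07*np.cos(a),.07*np.sin(a),z]),True).round(0) for z in(.188,.226)])
E
python3 meas.py
```

```text
0.058 0.062 [(np.float64(69.0), 33), (np.float64(152.5), 13), (np.float64(205.25), 57), (np.float64(216.5), 65)]
0.064 0.068 [(np.float64(65.5), 47), (np.float64(153.0), 33), (np.float64(205.75), 55), (np.float64(215.75), 70)]
0.069 0.072 [(np.float64(64.0), 52), (np.float64(94.75), 33), (np.float64(123.5), 25), (np.float64(152.75), 19), (np.float64(207.0), 40), (np.float64(214.5), 49)]
0.074 0.077 [(np.float64(62.0), 40), (np.float64(74.75), 26), (np.float64(84.75), 19), (np.float64(94.5), 39), (np.float64(104.75), 16), (np.float64(114.5), 17), (np.float64(123.5), 28), (np.float64(152.75), 46), (np.float64(204.75), 52), (np.float64(216.5), 73)]
0.079 0.083 [(np.float64(64.0), 24), (np.float64(69.25), 26), (np.float64(74.25), 24), (np.float64(79.5), 21), (np.float64(84.5), 18), (np.float64(89.5), 13), (np.float64(94.25), 31), (np.float64(104.25), 19), (np.float64(123.5), 17), (np.float64(133.5), 20), (np.float64(143.0), 33), (np.float64(152.75), 49), (np.float64(209.25), 37), (np.float64(212.5), 39), (np.float64(214.0), 15)]
0.09 0.095 [(np.float64(69.5), 27), (np.float64(92.5), 44), (np.float64(103.25), 27)]
0.096 0.104 [(np.float64(71.5), 26), (np.float64(92.5), 45), (np.float64(102.25), 36), (np.float64(187.0), 23), (np.float64(198.0), 14), (np.float64(240.5), 38)]
post pred [array([285., 178.]), array([285., 212.])][ WARN:0@4.134] global loadsave.cpp:1063 imwrite_ Unsupported depth image for selected encoder is fallbacked to CV_8U.
```

```bash
cat > fit.py <<'E'
from plan import *
from scipy.optimize import least_squares
P=np.load("P.npy");A=np.arange(60,270,.25);Rr=np.arange(.056,.110,.0005)
import sys
g0,i0=float(sys.argv[1]),float(sys.argv[2])
pts=[]
for n,(gs,lo,hi) in enumerate([(g0,.070,.082),(g0+29.2,.070,.082),(g0+58.3,.0705,.082),(g0-10,.075,.082),(g0-20,.075,.082),(g0+10,.075,.082),(g0+20,.075,.082),(i0,.090,.104)]):
    for i in np.where((Rr>=lo)&(Rr<=hi))[0]:
        w=(abs(A-gs)<2.2);b=P[i,w];d=np.clip(np.median(b)-6-b,0,None)
        if d.sum()>15: 
            a=np.radians((d*A[w]).sum()/d.sum());pts.append((n,Rr[i]*np.cos(a),Rr[i]*np.sin(a)))
p=np.array(pts);n=p[:,0].astype(int)
off=np.array([0,30,60,-10,-20,10,20,0])
def res(q):
    ang=np.radians(np.where(n==7,q[3],q[2]+off[n]))
    return (-(p[:,1]-q[0])*np.sin(ang)+(p[:,2]-q[1])*np.cos(ang))*1e3
s=least_squares(res,[0,0,g0,i0],x_scale=[.001,.001,1,1],loss="soft_l1",f_scale=.3)
print("centre mm",s.x[:2]*1e3,"60-line",s.x[2],"index",s.x[3],"reading",60+s.x[2]-s.x[3],"rms",np.sqrt((res(s.x)**2).mean()),np.bincount(n))
E
python3 fit.py 94.5 92.5
```

```text
centre mm [-2.52844935  1.04696288] 60-line 92.54602965342433 index 90.95316679430675 reading 61.59286285911759 rms 0.19798253997740262 [24 13 23 14 14  7  4 28]
```

The fit to the scale lines gives a reading of 61.6°. I'll grip again, this time 2.5 mm further out to take off the side load, and turn back 1.6°.

jog_arm(
  motion=[0.01,0,0.25,0,0,0,0.4,0.01,0,0.5,0,0,0,0.4,0.01,0,0.65,0,0,0,0.4,0.01,0,0.74,0,0,0,0.4,0.01,0,0.742,0,0,0,0.4,0.01,0,0.742,0,0,0,0.2,0.01,0,0.742,0,0,0,0.1,0.01,0,0.742,0,0,0,0.05,0.01,0,0.742,0,0,0,0.05,0.01,0,0.742,0,0,0,0.05],
)

```text
clock: 18.3
tcp_pos: [0.5498, 0.0202, 0.1842]
orientation: [0.332, -0.212, 0.916, 0.077]
wrist_force: [1.4, 0.2, -3.0]
finger_gap: 0.0123
grip_force: 19.7
```

jog_arm(
  motion=[0,0.004,0,0.006,0,0.007,0.05,0,0.008,0,0.0115,0,0.0135,0.05,0,0.008,0,0.0115,0,0.0135,0.05],
)

```text
clock: 18.68
tcp_pos: [0.549, 0.0216, 0.1841]
orientation: [0.333, -0.199, 0.919, 0.072]
wrist_force: [-0.0, -1.5, -2.8]
finger_gap: 0.0124
grip_force: 19.9
```

jog_arm(
  motion=[0,0,0,0,0,0,0.15,0,0,0,0,0,0,0.3,0,0,0,0,0,0,0.4,0,0,0,0,0,0,0.4,0,0,-0.1,0,0,0,0.4,0,0,-0.3,0,0,0,0.4,0,0,-0.55,0,0,0,0.4,0,0,-0.75,0,0,0,0.4,0,0,-0.75,0,0,0,0.4],
)

```text
clock: 19.8
tcp_pos: [0.4625, -0.0199, 0.3025]
orientation: [0.335, -0.199, 0.918, 0.07]
wrist_force: [0.7, -0.9, 0.6]
finger_gap: 0.0341
grip_force: 0.0
```

```bash
python3 meas.py 2>/dev/null; python3 fit.py 93 92.5;python3 fit.py 92.3 92.3
```

```text
0.058 0.062 [(np.float64(67.5), 29), (np.float64(150.75), 13), (np.float64(202.75), 64), (np.float64(214.5), 64)]
0.064 0.068 [(np.float64(63.75), 40), (np.float64(151.0), 34), (np.float64(203.5), 58), (np.float64(213.25), 70)]
0.069 0.072 [(np.float64(61.75), 54), (np.float64(92.5), 32), (np.float64(121.5), 30), (np.float64(150.25), 18), (np.float64(204.75), 41), (np.float64(212.25), 50)]
0.074 0.077 [(np.float64(60.25), 84), (np.float64(72.25), 21), (np.float64(82.5), 20), (np.float64(92.25), 39), (np.float64(102.5), 15), (np.float64(112.25), 13), (np.float64(121.25), 34), (np.float64(150.5), 41), (np.float64(202.5), 53), (np.float64(214.25), 72)]
0.079 0.083 [(np.float64(61.75), 38), (np.float64(67.0), 25), (np.float64(71.75), 29), (np.float64(77.25), 19), (np.float64(82.25), 18), (np.float64(87.25), 15), (np.float64(92.0), 33), (np.float64(102.0), 22), (np.float64(121.25), 27), (np.float64(131.0), 14), (np.float64(141.0), 22), (np.float64(150.5), 50), (np.float64(209.0), 38), (np.float64(211.0), 17)]
0.09 0.095 [(np.float64(71.5), 26), (np.float64(92.5), 45), (np.float64(103.25), 27), (np.float64(209.0), 13)]
0.096 0.104 [(np.float64(73.25), 27), (np.float64(92.5), 46), (np.float64(102.25), 33), (np.float64(185.5), 22), (np.float64(195.75), 14), (np.float64(197.25), 15), (np.float64(238.5), 37)]
post pred [array([283., 179.]), array([283., 213.])]
centre mm [-2.38744772  1.03398424] 60-line 90.30293241882542 index 91.06509588947897 reading 59.23783652934647 rms 0.19004526769668464 [24 24 23 12 14  8  1 28]
centre mm [-2.38916518  1.03289395] 60-line 90.30144928737788 index 91.06405541142412 reading 59.23739387595374 rms 0.19245114013920095 [24 24 23 12 14  8  1 28]
```

It now reads 59.2°, so one more small correction of +0.75°.

jog_arm(
  motion=[0,0,0.25,0,0,0,0.4,0,0,0.5,0,0,0,0.4,0,0,0.65,0,0,0,0.4,0,0,0.74,0,0,0,0.4,0,0,0.75,0,0,0,0.4,0,0,0.75,0,0,0,0.2,0,0,0.75,0,0,0,0.1,0,0,0.75,0,0,0,0.05,0,0,0.75,0,0,0,0.05,0,0,0.75,0,0,0,0.05],
)

```text
clock: 21.1
tcp_pos: [0.549, 0.0218, 0.1841]
orientation: [0.333, -0.199, 0.919, 0.073]
wrist_force: [5.2, 3.3, -6.1]
finger_gap: 0.013
grip_force: 19.5
```

jog_arm(
  motion=[0,-0.002,0,-0.003,0,-0.003,0.05,0,-0.0037,0,-0.0054,0,-0.0064,0.05,0,-0.0037,0,-0.0054,0,-0.0064,0.05],
)

```text
clock: 21.48
tcp_pos: [0.5492, 0.0213, 0.1841]
orientation: [0.333, -0.206, 0.917, 0.075]
wrist_force: [5.3, 4.1, -6.1]
finger_gap: 0.0125
grip_force: 19.7
```

jog_arm(
  motion=[0,0,0,0,0,0,0.15,0,0,0,0,0,0,0.3,0,0,0,0,0,0,0.4,0,0,0,0,0,0,0.4,0,0,-0.1,0,0,0,0.4,0,0,-0.3,0,0,0,0.4,0,0,-0.55,0,0,0,0.4,0,0,-0.75,0,0,0,0.4,0,0,-0.75,0,0,0,0.4],
)

```text
clock: 22.6
tcp_pos: [0.4632, -0.0219, 0.3025]
orientation: [0.335, -0.205, 0.917, 0.072]
wrist_force: [0.2, 0.4, -0.6]
finger_gap: 0.0343
grip_force: 0.0
```

```bash
python3 meas.py >/dev/null 2>&1; python3 fit.py 92.9 92.5
python3 - <<'E'
from h import *
im=read_camera("wrist");h=cv2.cvtColor(im,cv2.COLOR_RGB2HSV)
c=get_calibration("wrist");m=cv2.inRange(h,(5,170,60),(16,255,255))
n,l,s,ce=cv2.connectedComponentsWithStats(m)
print([x.tolist() for x in s[1:] if x[4]>150])
from plan import V
print("expect tip/tail",proj(c,V([-.002,.025,.096]),True),proj(c,V([-.002,-.175,.096]),True))
E
```

```text
centre mm [-3.7943086   0.36596038] 60-line 89.74117096355012 index 90.21027617994741 reading 59.53089478360272 rms 0.15630237370468958 [24 24 23 14 14 12  8 28]
[[154, 106, 152, 52, 1688]]
expect tip/tail [299.82131253 162.33542685] [153.28160703 111.87758822]
```

```bash
python3 -c "
from workcell import env
print(env.hand_in())"
```

```text
the job is handed in; nothing more can be done
None
```

Job handed in at about 23 s: the glass lies in the groove against the end stop, the ring reads about 59.5° by camera (target 60°), and the arm stayed clear of the wrench and both nipples.

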